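Circlip onto the valve stem, held spread at its groove

ROBOT

A 7-joint arm with a two-finger parallel gripper is mounted at the origin on the work surface. World frame = base frame: x ahead of the robot, y to its left, z up, the work surface at z = 0. Lengths are in m, angles in degrees, forces in N, time in s.
With the tool pointing down it reaches from about 0.4 to 0.85 m from the base axis. Payload 10.4 kg.
Tool frame: the origin (TCP) lies midway between the tips of the shut fingers; the grasp point (between the pads) lies 19 mm behind it (env.tcp_to_grasp is the distance from the TCP to the grasp point, in m); z points along the fingers, y is the direction in which the jaws open and shut (so a half turn about z gives the same grasp; the last joint's range is limited). The gripper opens to 85 mm and grips with 20 to 120 N. Pads are 22 mm wide; open, the fingers measure 114 mm over their backs; the gripper's body (76 mm by 85 mm) begins 54 mm behind the grasp point. The pads swing forward as they close: fully open they stand 13 mm farther back than shut.
Start: joints at [73.419, 19.034, -3.707, 83.658, 1.238, 77.344, -5.071], TCP at [0.165, -0.603, 0.231] pointing down, gripper open.
Joint ranges: [-148.97, 148.97], [-28.65, 121.19], [-84.17, 76.75], [9.2, 138.47], [-72.65, 252.65], [3.7, 117.97], [-149.18, 149.18]. Speed limits (degrees/s): [127.2, 127.2, 159.86, 159.86, 180, 180, 180].

INTERFACE

Orientations are given as [roll, pitch, yaw] about the fixed x, y, z axes, in that order (R = Rz(yaw) Ry(pitch) Rx(roll)).
In Python, from station import env gives the robot as it stands.
- The arm moves only by the tool servo_tool, never from a script. Its argument "moves" is a list of rows, each a list of 2 entries, a list of its own where there are three numbers: the shift along the world's x, y, z in m, then the turn about the world's z in degrees. In form: [[[tx, ty, tz], roll], ...]. A call has 1 to 5 rows; each row is the pose to reach, as a shift and turn from the pose measured when the call began; what a row does not reach only later rows make up. A row lasts 1/10 s, in which the tool goes at most 50 mm and 8.59 degrees, less where a joint would pass 70% of its speed; a pose out of reach is approached as far as the arm can. A call with a gripper value outside its range is refused whole. "jaw" is the opening, from 0 (shut) to 1 (fully open), set as the call begins (left out, the last holds). The fingers move at their own pace and stop on an object; "force" is the grip in N (left out, the last holds). Time passes only in rows, so rows that repeat a pose let the fingers close. It gives the time, the measured TCP pose, the force and the opening at its end, in the units of the state.
- env.read_state(): the state, without advancing time (a new reading comes with each control period).
- env.capture(name): name is "scene" or "top" or "wrist"; returns (picture, depth): 480x640x3 uint8, blue, green, red; 480x640 float32, m along the optical axis (not along the pixel's ray), 0 where there is no reading.
- env.camera_params(name): a dict with "fx", "fy", "cx", "cy" (pixels), "distortion" ([k1, k2, p1, p2, k3] as OpenCV has them; the pictures are not rectified), "position" and "orientation" of the camera in the world. Camera axes: x right, y up, looking along -z (the intrinsics and any distortion apply to the point x, -y, -z); pixel columns grow to the right and rows downward; lengths in m; the calibration is good to about 2 mm. A picture is of the moment at which its call begins: read the wrist's pose just before it. camera_params takes no time and is no camera call; for the wrist camera it gives the pose at the moment of the call.
- env.job_done(): hands the job in, once; it reports no verdict.
Trained networks look in the newest picture that a camera, given by its name, has taken for a name from the list of things; names that differ only in an ending like _2 or _b are one class to them, and where a whole thing is asked for, a point or a joint stands for the part that bears it (a point fixed in the world has none). Each returns a list of dicts, best first, with "confidence" (0 to 1); they miss things now and then, are a little off and sometimes report something else, mostly with a low value. They report only what shows in the picture. A call takes as long as a camera call.
- env.search_frame(camera, thing): "centre" ([x, y, z] in m, in world coordinates, good to about 4 mm: the middle of the surface that is visible of it).
- env.silhouettes(camera, thing): "region" (480x640 bool, what is visible of it).
The state is a dict: "t": time; "joint_pos": joint angles; "qd": joint speeds; "tau": joint torques, N m; "position": TCP position; "tool_rot": TCP orientation; "wrist_force": force on the tool from outside, world axes, zero at the start; "ft_torque": the same for the moment, N m; "gripper_width": finger opening in m.
Only numpy, scipy, OpenCV 4.12 (cv2) and the standard library are available. Lean on these libraries where they do the work, as an engineer would, in place of code of your own. Each camera call takes 0.05 s, during which the arm holds its last target.

TASK

Take the circlip pliers out of their stand by the two handles, with the snap ring on their tips, and squeeze the handles fully together so that the ring is spread. With the ring kept spread all the way, slide it down over the upright stem of the valve until it rests lightly on the collar, level with the groove, without forcing it. Finish while still holding the pliers upright and squeezed there, ring spread and not let go; leave the loose things lying about alone.

Things in the scene. Friction and masses are not known exactly. Their poses are not given: they have to be found in the camera images.
- pliers: Circlip pliers (0.18 kg) upright in the stand, handles up, ring on the tips. Origin: middle of the pivots, 106 mm above the bench while in the stand. z up along the pliers; y from handle to handle (squeeze direction); x towards the ring, away from the stand's post. A steel bridge at the origin (x -12 to +4, y +-28, z +-6 mm) lies between the stand's lips: lift straight up 15 mm to free it.
- handle_mid (a point): 60 mm above the pliers' origin, midway between the two flat black grips (14 mm wide in x, from 36 to 90 mm above the origin): grasp here, one finger on each outer face along y. At rest the grips lean outwards, outer faces about 56 mm apart here, 63 mm at the top; fully squeezed they are upright and 38 mm apart.
- ring_center (a point): Centre of the spread ring's bore, on its underside: 25 mm along x and 56.5 mm below the pliers' origin, fixed in their frame. The plain steel ring is flat and level, 3 mm thick, 6 mm wide, its lugs on the tips right under the pliers, its closed back 48.5 mm along x. Spread: round, bore 35 mm, 47 mm outside; relaxed: bore about 28 mm wide in y.
- squeeze (a joint): How far the handles are squeezed: 0 relaxed, 0.14 rad at the firm stop (ring fully spread; both handles move alike). A spring opens them again: about 4 N on each grip at rest, 10 N at the stop; a grip of 20 to 60 N keeps them on the stop. At about 0.04 the ring would clamp the stem.
- stand: Grey stand of the pliers, fixed. Origin: underside of its base, below the pliers' origin, same axes. Base 110 by 90 mm; a post (64 mm wide, x -60 to -44 mm) carries two level prongs (y 21 to 31 mm either side, x up to +9 mm, top at 100 mm) with lips to 109 mm that hold the bridge fore and aft. Open towards +x, where the ring hangs 50 mm above the bench.
- valve: Grey painted valve, fixed, on a round flange 136 mm across. Origin: underside of the flange on the stem's axis; z up. Round body 92 mm across up to 76 mm, steel collar 52 mm across up to 82 mm, then the upright stem. A side plug reaches 79 mm along +y, a brass fitting 64 mm along -y, a grey box 65 mm high x = 70 to 115 mm; nothing but collar and stem is above 80 mm.
- groove_seat (a point): Centre of the collar's top face on the stem's axis, 82 mm above the bench. The groove (dark, 27.6 mm across, 6 mm high) begins here; the ring's underside belongs on or just over this point. Above the groove the stem is 30 mm across up to 16 mm over this point, then a cone to its top.
- stem_top (a point): top of the stem, on its axis, 26 mm above the groove seat; the cone narrows from 30 to 17 mm across over the last 10 mm
- hammer: hammer lying on the bench, about 270 mm long; a bystander
- spanner: open spanner lying on the bench, 180 mm long; a bystander
- elbow: small brass elbow fitting, about 40 mm; a bystander
- washer: loose plain steel washer, 44 mm outside, 31 mm bore, 4 mm thick; a bystander
- gland: loose brass gland ring, 56 mm outside, 14 mm high; a bystander
- bolt: steel bolt standing on its head, 43 mm high; a bystander
- spare_stub: loose plain steel stub without groove, 30 mm across, 70 mm high; a bystander

How it is judged:
By the outcome, as a careful person would: the job done as asked, in the order asked, and still so for the second after the job is handed in, while the arm keeps its last pose, push and grip.
It also fails if it takes over 42 s, if anything falls off the work surface, if the arm or the gripper's body presses on something with over 40 N, if the wrist force passes 120 N, or if a joint passes its speed limit or range.

## Working session

There is one attempt and no reset: what is moved stays moved. The work goes in short steps, Python scripts to look and compute and a tool call to move; the robot and the scene stay as the last step left them, time stands still between calls to the robot, and variables do not carry over. Pictures are saved under pics/ and viewed, and the job is handed in when it is done.

Besides the shell and the picture viewer there is one more tool, called as name(argument=value, ...) on one line, values as JSON. servo_tool: Moves the arm, as the interface text tells. Its arguments: {"type":"object","properties":{"moves":{"type":"array"},"jaw":{"type":"number"},"force":{"type":"number"}},"required":["moves"]}

```bash
ls; mkdir -p pics; cat > h.py <<'E'
import numpy as np, cv2
from station import env
from scipy.spatial.transform import Rotation as R
np.set_printoptions(precision=4,suppress=True)
def save(img,name): cv2.imwrite('pics/'+name+'.png',img)
def cam(name):
    p=env.camera_params(name); return p
def Rc(p):
    o=np.array(p['orientation'],float)
    if o.shape==(3,3): return o
    if o.size==4: return R.from_quat(o).as_matrix()
    return R.from_euler('xyz',o,degrees=True).as_matrix()
def K(p): return np.array([[p['fx'],0,p['cx']],[0,p['fy'],p['cy']],[0,0,1]])
def px2w(p,uv,d):
    uv=np.array(uv,float).reshape(-1,1,2)
    n=cv2.undistortPoints(uv,K(p),np.array(p['distortion'],float)).reshape(-1,2)
    d=np.array(d,float).reshape(-1)
    c=np.c_[n[:,0]*d,-n[:,1]*d,-d]
    return c@Rc(p).T+np.array(p['position'])
def w2px(p,X):
    X=np.array(X,float).reshape(-1,3)
    c=(X-np.array(p['position']))@Rc(p)
    c=c*[1,-1,-1]
    return cv2.projectPoints(c,np.zeros(3),np.zeros(3),K(p),np.array(p['distortion'],float))[0].reshape(-1,2)
def cloud(p,d,mask=None):
    m=(d>0) if mask is None else (mask&(d>0))
    v,u=np.nonzero(m)
    return px2w(p,np.c_[u,v],d[v,u]),u,v
E
python3 - <<'E'
from h import *
s=env.read_state(); print(s)
for c in ['scene','top','wrist']:
    p=env.camera_params(c); print(c,p)
    im,d=env.capture(c); save(im,c+'0'); np.save(c+'0.npy',d)
    if c!='wrist':
        for t in ['pliers','valve','stand','ring_center','stem_top','groove_seat','handle_mid']:
            try:
                r=env.search_frame(c,t); print(c,t,[(np.round(x['centre'],3),round(x['confidence'],2)) for x in r][:3])
            except Exception as e: print(c,t,e)
print(env.read_state()['t'])
E
```

```text
pics
{'t': 0.0, 'joint_pos': array([73.4198, 19.072 , -3.7076, 83.7079,  1.2381, 77.3447, -5.0708]), 'qd': array([-0.0026,  0.0292,  0.013 , -0.1616, -0.086 , -0.0613, -0.0627]), 'tau': array([  0.0006, -62.5464,   0.0496, -39.1598,   0.0163,   0.01  ,
         0.    ]), 'position': array([ 0.1647, -0.6025,  0.2305]), 'tool_rot': array([-179.9155,    0.0044,   15.2871]), 'wrist_force': array([0.3872, 0.0128, 0.4127]), 'ft_torque': array([-0.013 , -0.0224, -0.0053]), 'gripper_width': 0.08549224754122348}
scene {'fx': 620.7819813447511, 'fy': 620.7819813447511, 'cx': 310.0085165647582, 'cy': 237.83450980435302, 'distortion': array([-0.0115,  0.    ,  0.    ,  0.    ,  0.    ]), 'position': array([ 1.6667, -0.2245,  0.9787]), 'orientation': array([52.2535,  0.1377, 79.7432])}
scene pliers [(array([0.587, 0.238, 0.113]), 0.82)]
scene valve [(array([ 0.562, -0.182,  0.062]), 0.74), (array([ 0.588, -0.476,  0.022]), 0.61)]
scene stand [(array([0.575, 0.243, 0.013]), 0.74), (array([ 0.561, -0.185,  0.057]), 0.32)]
scene ring_center [(array([0.594, 0.236, 0.112]), 0.94)]
scene stem_top []
sc
[... 415 characters left out ...]
entation': array([  8.1246,  -0.1359, -88.9977])}
top pliers [(array([0.593, 0.246, 0.116]), 0.65)]
top valve [(array([ 0.539, -0.177,  0.064]), 0.65)]
top stand [(array([0.568, 0.236, 0.015]), 0.93)]
top ring_center [(array([0.591, 0.245, 0.113]), 0.81)]
top stem_top [(array([ 0.531, -0.174,  0.064]), 0.84)]
top groove_seat [(array([ 0.534, -0.182,  0.06 ]), 0.71)]
top handle_mid [(array([0.596, 0.241, 0.113]), 0.94)]
wrist {'fx': 384.7636264421523, 'fy': 384.7636264421523, 'cx': 322.5722437128164, 'cy': 238.12040938340772, 'distortion': array([0.0188, 0.    , 0.    , 0.    , 0.    ]), 'position': array([ 0.2396, -0.5826,  0.3742]), 'orientation': array([-17.6888,  -0.0556, -74.6893])}
0.85
```

View pics/scene0.png

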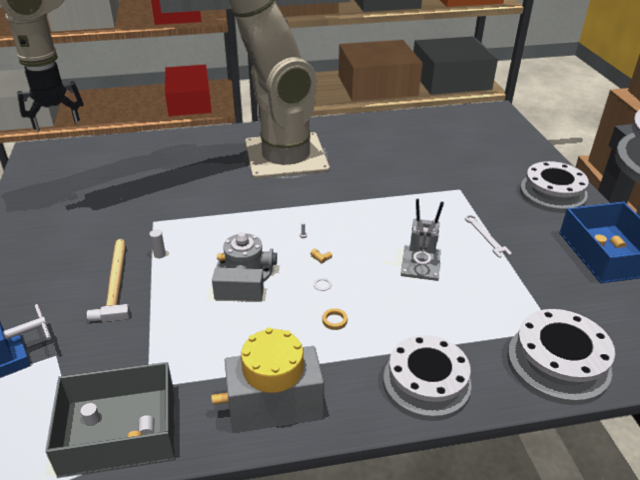

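View pics/top0.png

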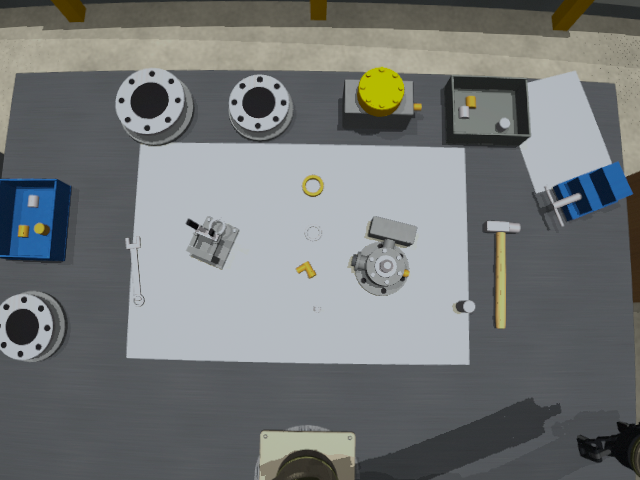

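```bash
python3 - <<'E'
from h import *
im=cv2.imread('pics/top0.png'); d=np.load('top0.npy'); p=cam('top')
P,u,v=cloud(p,d)
# valve
m=(abs(P[:,0]-.54)<.12)&(abs(P[:,1]+.18)<.12)&(P[:,2]>.07)
for lo,hi in [(.07,.078),(.079,.086),(.088,.1),(.1,.12)]:
    q=P[m&(P[:,2]>lo)&(P[:,2]<hi)]; print(lo,len(q),q.mean(0) if len(q) else '', q.min(0) if len(q) else '',q.max(0) if len(q) else '')
m=(abs(P[:,0]-.59)<.12)&(abs(P[:,1]-.24)<.12)
for lo,hi in [(.04,.07),(.08,.1),(.1,.115),(.12,.18),(.18,.21)]:
    q=P[m&(P[:,2]>lo)&(P[:,2]<hi)]; print(lo,len(q),q.mean(0) if len(q) else '', q.min(0) if len(q) else '',q.max(0) if len(q) else '')
def crop(X,n,w=70):
    c=w2px(p,X)[0].astype(int); print(n,c)
    k=im[c[1]-w:c[1]+w,c[0]-w:c[0]+w]; save(cv2.resize(k,(600,600),interpolation=cv2.INTER_CUBIC),n)
crop([.59,.24,.1],'top_pl'); crop([.54,-.18,.08],'top_va')
E
```

```text
0.07 533 [ 0.5245 -0.1779  0.0754] [ 0.4739 -0.2453  0.07  ] [ 0.6376 -0.1313  0.078 ]
0.079 431 [ 0.5182 -0.1748  0.0818] [ 0.4739 -0.2216  0.079 ] [ 0.5642 -0.1312  0.086 ]
0.088 31 [ 0.518  -0.1758  0.0964] [ 0.5042 -0.1965  0.088 ] [ 0.534  -0.1621  0.0999]
0.1 108 [ 0.5186 -0.1758  0.106 ] [ 0.5054 -0.19    0.1001] [ 0.5312 -0.1618  0.1142]
0.04 114 [0.6035 0.2305 0.0536] [0.5216 0.2122 0.0403] [0.6349 0.2526 0.0695]
0.08 111 [0.5515 0.2517 0.0963] [0.5223 0.2117 0.0827] [0.5863 0.2925 0.1   ]
0.1 380 [0.5607 0.2507 0.1056] [0.5215 0.2098 0.1   ] [0.6069 0.2934 0.115 ]
0.12 88 [0.5924 0.2523 0.1543] [0.5721 0.2141 0.1201] [0.6049 0.2669 0.18  ]
0.18 65 [0.59   0.246  0.1927] [0.572  0.2117 0.1807] [0.6046 0.2739 0.1995]
top_pl [209 232]
top_va [386 257]
```

View crops.

View pics/top_pl.png

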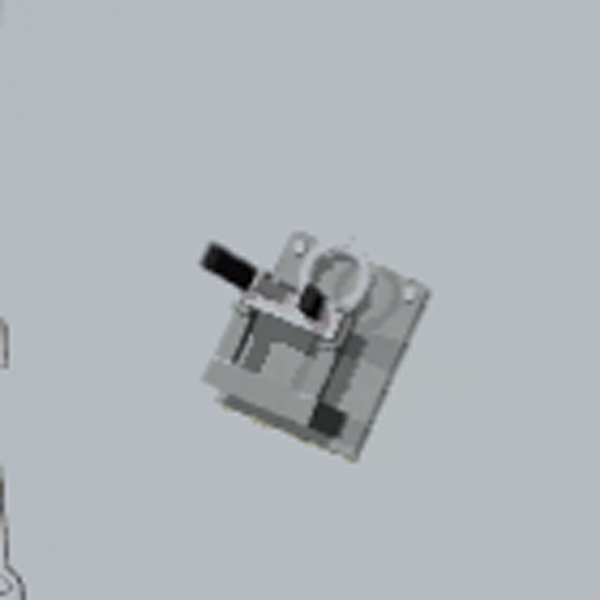

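```bash
python3 - <<'E'
from h import *
im=cv2.imread('pics/scene0.png')
save(cv2.resize(im[180:290,380:490],(600,600),interpolation=cv2.INTER_CUBIC),'sc_pl')
p=cam('top');d=np.load('top0.npy');P,u,v=cloud(p,d)
ps=cam('scene');ds=np.load('scene0.npy');Ps,us,vs=cloud(ps,ds)
for n,Q in (('top',P),('scene',Ps)):
    m=(abs(Q[:,0]-.59)<.12)&(abs(Q[:,1]-.24)<.12)
    q=Q[m&(Q[:,2]>.145)]
    # handles
    q=q[np.argsort(q[:,2])]
    print(n,len(q)); 
    c,l,_ = None,None,None
    for a in (.15,.16,.17,.18,.19):
        k=q[abs(q[:,2]-a)<.005]; 
        if len(k)>3:
            l=k[:,:2]; a0=l[l[:,1]<l[:,1].mean()].mean(0); a1=l[l[:,1]>=l[:,1].mean()].mean(0); print(a,len(k),a0,a1,(a0+a1)/2,np.degrees(np.arctan2(*(a1-a0)[::-1])),np.linalg.norm(a1-a0))
    # post top
    k=Q[m&(Q[:,2]>.085)&(Q[:,2]<.118)]; print('box',cv2.minAreaRect(k[:,:2].astype(np.float32)*1000))
    # ring
    k=Q[m&(Q[:,2]>.045)&(Q[:,2]<.058)]; print('ring', len(k),k.mean(0),cv2.minAreaRect(k[:,:2].astype(np.float32)*1000))
    b=Q[m&(Q[:,2]>.008)&(Q[:,2]<.03)]; print('base', np.percentile(b[:,2],[5,50,95]),cv2.minAreaRect(b[:,:2].astype(np.float32)*1000))
    m=(abs(Q[:,0]-.52)<.12)&(abs(Q[:,1]+.18)<.12)
    for lo,hi in ((.079,.086),(.088,.100),(.1045,.114)):
        k=Q[m&(Q[:,2]>lo)&(Q[:,2]<hi)]; print('valve',lo,len(k),np.median(k,0),cv2.minEnclosingCircle(k[:,:2].astype(np.float32)*1000))
E
```

```text
top 124
0.15 16 [0.5766 0.2201] [0.5956 0.2594] [0.5861 0.2397] 64.20180111151683 0.04362675473347303
0.16 14 [0.5778 0.22  ] [0.5959 0.2603] [0.5868 0.2401] 65.74973822092522 0.04418931677445289
0.17 15 [0.5795 0.2159] [0.5961 0.262 ] [0.5878 0.2389] 70.24505578947142 0.049019263958791685
0.18 17 [0.5751 0.2166] [0.5971 0.2632] [0.5861 0.2399] 64.71770330561944 0.05154036690414939
0.19 42 [0.5788 0.2164] [0.598  0.2667] [0.5884 0.2415] 69.0950803957794 0.05388368059439158
box ((565.2077026367188, 252.35403442382812), (66.10639953613281, 69.5416259765625), 68.44619750976562)
ring 102 [0.611  0.2302 0.0533] ((580.4664306640625, 239.684814453125), (39.84876251220703, 110.64666748046875), 77.69313049316406)
base [0.0086 0.0133 0.0177] ((588.387939453125, 239.73614501953125), (236.69766235351562, 237.69915771484375), 87.8142318725586)
valve 0.079 431 [ 0.5181 -0.1737  0.0815] ((519.0960083007812, -176.29466247558594), 45.72739028930664)
valve 0.088 31 [ 0.5149 -0.1737  0.0976] ((519.4574584960938, -181.09890747070312), 19.982881546020508)
valve 0.1045 71 [ 0.5189 -0.177   0.1073] ((519.4
[... 513 characters left out ...]
2 0.05213820125123167
box ((563.0836181640625, 247.09165954589844), (64.03489685058594, 77.17764282226562), 67.19171905517578)
ring 181 [0.585  0.2383 0.0525] ((585.3370971679688, 236.65292358398438), (63.08778381347656, 98.66869354248047), 65.49250793457031)
base [0.0091 0.0138 0.0236] ((591.0111083984375, 239.99630737304688), (235.43417358398438, 236.45692443847656), 89.69498443603516)
valve 0.079 315 [ 0.528  -0.179   0.0814] ((519.698974609375, -179.04798889160156), 45.30802917480469)
valve 0.088 51 [ 0.5277 -0.1803  0.0946] ((518.5489501953125, -181.87225341796875), 19.03989601135254)
valve 0.1045 53 [ 0.5211 -0.1796  0.1083] ((521.0775146484375, -177.6500244140625), 15.539620399475098)
```

servo_tool(moves=[[[0.3,0.36,0.06],-38],[[0.3,0.36,0.06],-38],[[0.3,0.36,0.06],-38],[[0.3,0.36,0.06],-38],[[0.3,0.36,0.06],-38]], jaw=1)

```text
t: 1.35
position: [0.3193, -0.4174, 0.2625]
tool_rot: [180.0, -0.0, -23.1]
wrist_force: [0.3, -0.4, 0.5]
gripper_width: 0.0855
```

servo_tool(moves=[[[0.15,0.22,0.03],0.6],[[0.15,0.22,0.03],0.6],[[0.17,0.28,0.03],0.6],[[0.2,0.4,0.03],0.6],[[0.22,0.45,0.03],0.6]])

```text
t: 1.85
position: [0.4396, -0.1997, 0.2825]
tool_rot: [180.0, -0.1, -22.5]
wrist_force: [1.4, 0.7, -0.3]
gripper_width: 0.0854
```

```bash
python3 - <<'E'
from h import *
s=env.read_state(); print(s['t'],s['joint_pos'],s['position'],s['tool_rot'])
E
```

```text
1.85 [ 41.1841   0.7255 -22.2324  98.8465   0.333   80.4196 -93.5719] [ 0.4396 -0.1997  0.2825] [179.9501  -0.0657 -22.47  ]
```

servo_tool(moves=[[[0.16,0.42,-0.01],0],[[0.16,0.42,-0.01],0],[[0.16,0.42,-0.01],0],[[0.16,0.42,-0.01],0],[[0.16,0.42,-0.01],0]])

```text
t: 2.35
position: [0.5284, 0.0338, 0.2772]
tool_rot: [180.0, -0.1, -22.5]
wrist_force: [1.2, -1.0, 0.1]
gripper_width: 0.0852
```

servo_tool(moves=[[[0.07,0.18,0],0],[[0.07,0.18,0],0],[[0.07,0.18,0],0],[[0.07,0.18,0],0],[[0.07,0.18,0],0]])

```text
t: 2.85
position: [0.5973, 0.221, 0.2758]
tool_rot: [-179.9, 0.1, -22.0]
wrist_force: [-0.6, 0.2, -0.1]
gripper_width: 0.0854
```

```bash
python3 - <<'E'
from h import *
s=env.read_state(); print(s['t'],s['joint_pos'],s['position'],s['tool_rot'])
E
```

```text
2.85 [   4.3708   24.2375  -39.9325   76.069    15.2075   85.0414 -146.3459] [0.5973 0.221  0.2758] [-179.9078    0.0929  -22.0219]
```

```bash
python3 - <<'E'
from h import *
s=env.read_state(); p=cam('wrist'); im,d=env.capture('wrist'); save(im,'w1'); np.save('w1.npy',d)
import pickle; pickle.dump((s,p),open('w1.pkl','wb'))
P,u,v=cloud(p,d)
for t in ['handle_mid','pliers','ring_center']:
    r=env.search_frame('wrist',t); print(t,[(np.round(x['centre'],4),round(x['confidence'],2)) for x in r][:3])
sel=(abs(P[:,0]-.59)<.1)&(abs(P[:,1]-.24)<.1)
q=P[sel&(P[:,2]>.145)&(P[:,2]<.25)]
for a in (.15,.16,.17,.18,.19):
    k=q[abs(q[:,2]-a)<.005]
    if len(k)>3:
        l=k[:,:2]; a0=l[l[:,1]<.238]; a1=l[l[:,1]>=.238]; 
        if len(a0) and len(a1):
            a0=a0.mean(0);a1=a1.mean(0);print(a,len(k),a0,a1,(a0+a1)/2,np.degrees(np.arctan2(*(a1-a0)[::-1])),np.linalg.norm(a1-a0))
for lo,hi in ((.1005-.004,.114),):
    k=P[sel&(P[:,2]>lo)&(P[:,2]<hi)]; print('box',len(k),cv2.minAreaRect(k[:,:2].astype(np.float32)*1000))
k=P[sel&(P[:,2]>.044)&(P[:,2]<.058)]; print('ring',len(k),k.mean(0))
# expected model overlay
o=np.array([.588,.2385,.106]); yaw=np.radians(-22.5); ex=np.array([np.cos(yaw),np.sin(yaw),0]); ey=np.array([-np.sin(yaw),np.cos(yaw),0])
pts=[o,o+.025*ex-[0,0,.0535]]+[o+.025*ex-[0,0,.0535]+.0235*(np.cos(t)*ex+np.sin(t)*ey) for t in np.linspace(0,6.28,24)]
pts+=[o+sx*.007*ex+sy*.0315*ey+[0,0,.09] for sx in (-1,1) for sy in (-1,1)]
pts+=[o+x*ex+sy*.028*ey+[0,0,.006] for x in (-.012,.004) for sy in (-1,1)]
pts+=[o+x*ex+y*ey+[0,0,-.006] for x in (-.044,.009) for y in (-.031,-.021,.021,.031)]
j=im.copy()
for a in w2px(p,pts): cv2.circle(j,tuple(int(round(x)) for x in a),1,(0,0,255),-1)
save(j,'w1o')
E
```

```text
handle_mid [(array([0.5925, 0.2452, 0.1285]), 0.68)]
pliers [(array([0.5849, 0.2401, 0.1237]), 0.64)]
ring_center [(array([0.5912, 0.2369, 0.1221]), 0.62), (array([ 0.6069, -0.0026,  0.0033]), 0.49)]
0.15 169 [0.5836 0.2214] [0.5965 0.2572] [0.59   0.2393] 70.11977894283591 0.038062137946218065
0.16 182 [0.5829 0.2203] [0.5972 0.2586] [0.59   0.2395] 69.57256543933049 0.04083946721076048
0.17 208 [0.5821 0.2192] [0.5975 0.2598] [0.5898 0.2395] 69.17735371184307 0.04346061019554468
0.18 232 [0.5821 0.2173] [0.5983 0.2612] [0.5902 0.2393] 69.72661653075501 0.046760930347727735
0.19 630 [0.5783 0.2158] [0.5979 0.2646] [0.5881 0.2402] 68.15654209940476 0.05260087869628369
box 2521 ((562.9437255859375, 250.9415740966797), (63.580177307128906, 69.78715515136719), 68.21483612060547)
ring 1027 [0.5964 0.2377 0.0525]
```

View pics/w1o.png

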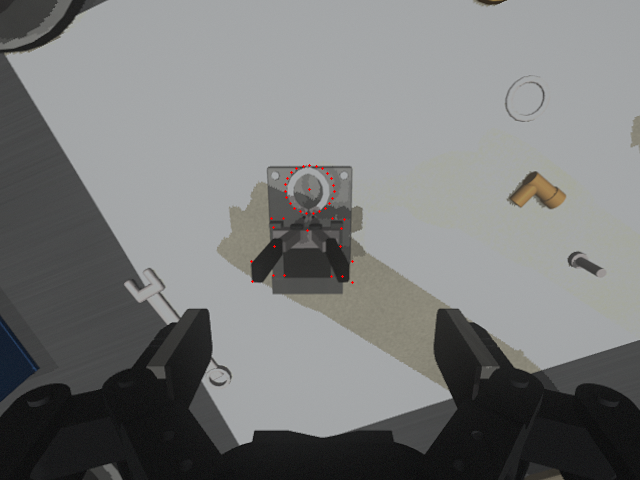

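```bash
cat > ov.py <<'E'
from h import *
def ov(p,im,o,yawd,name,crop,ring=True):
    o=np.array(o);yaw=np.radians(yawd); ex=np.array([np.cos(yaw),np.sin(yaw),0]); ey=np.array([-np.sin(yaw),np.cos(yaw),0])
    z=np.array([0,0,1.])
    F=6; x0,y0,x1,y1=crop
    j=cv2.resize(im[y0:y1,x0:x1],None,fx=F,fy=F,interpolation=cv2.INTER_CUBIC)
    def pl(pts,c):
        a=w2px(p,pts); a=((a-[x0,y0]+.5)*F).astype(np.int32); cv2.polylines(j,[a.reshape(-1,1,2)],True,c,1)
    def rect(xa,xb,ya,yb,zz,c): pl([o+x*ex+y*ey+zz*z for x,y in ((xa,ya),(xb,ya),(xb,yb),(xa,yb))],c)
    if ring: pl([o+.025*ex-.0535*z+.0235*(np.cos(t)*ex+np.sin(t)*ey) for t in np.linspace(0,6.28,40)],(0,0,255))
    rect(-.012,.004,-.028,.028,.006,(0,255,0))
    for s in (1,-1): rect(-.007,.007,s*.0315,s*.0255,.09,(255,0,255)); rect(-.06,.009,s*.021,s*.031,-.006,(255,255,0))
    rect(-.06,.05,-.045,.045,-.098,(0,255,255)) 
    save(j,name)
E
python3 - <<'E'
from ov import *
import pickle; s,p=pickle.load(open('w1.pkl','rb')); im=cv2.imread('pics/w1.png')
ov(p,im,(.5868,.2412,.106),-22,'w1p',(245,160,375,260))
E
```

```text
(no output)
```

View pics/w1p.png

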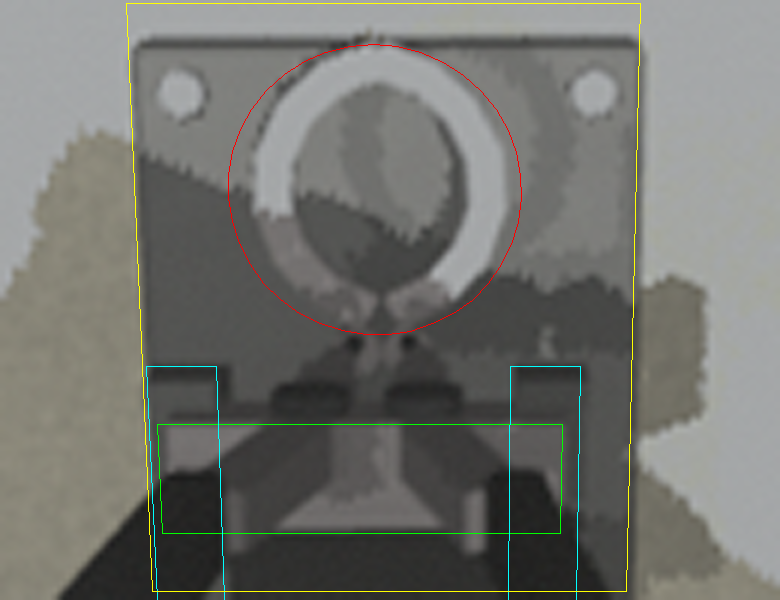

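servo_tool(moves=[[[-0.0107,0.0196,-0.01],0],[[-0.0107,0.0196,-0.03],0],[[-0.0107,0.0196,-0.06],0],[[-0.0107,0.0196,-0.06],0],[[-0.0107,0.0196,-0.06],0]])

```text
t: 3.55
position: [0.5882, 0.2308, 0.2181]
tool_rot: [179.9, -0.2, -22.7]
wrist_force: [0.2, 0.5, 0.1]
gripper_width: 0.0854
```

```bash
python3 - <<'E'
from ov import *
s=env.read_state(); print(s['t'],s['joint_pos'],s['position'],s['tool_rot'])
p=cam('wrist'); im,d=env.capture('wrist'); save(im,'w2'); np.save('w2.npy',d)
ov(p,im,(.5866,.2406,.106),-22,'w2p',(235,60,395,220))
E
```

```text
3.55 [   1.288    24.2468  -36.1006   82.19     14.5344   78.181  -148.0504] [0.5882 0.2308 0.2181] [179.8844  -0.1839 -22.6814]
```

View pics/w2.png

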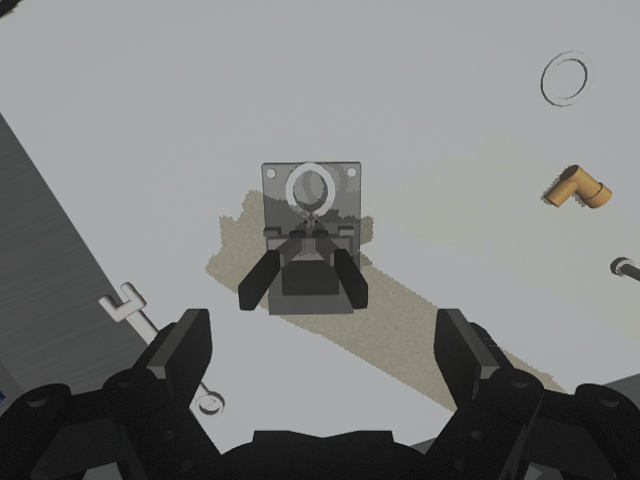

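servo_tool(moves=[[[-0.0016,0.0098,0.0],1.7],[[-0.0016,0.0098,0.0],1.7],[[-0.0016,0.0098,0.0],1.7]])

```text
t: 3.9
position: [0.587, 0.2419, 0.2198]
tool_rot: [-180.0, -0.3, -20.9]
wrist_force: [-0.6, -0.1, 0.5]
gripper_width: 0.0853
```

```bash
python3 - <<'E'
from ov import *
s=env.read_state(); print(s['t'],s['joint_pos'],s['position'],s['tool_rot'])
E
```

```text
3.9 [   0.5349   24.5672  -36.5533   81.6867   14.8615   78.3557 -147.3851] [0.587  0.2419 0.2198] [-179.9786   -0.2767  -20.909 ]
```

View pics/w2p.png

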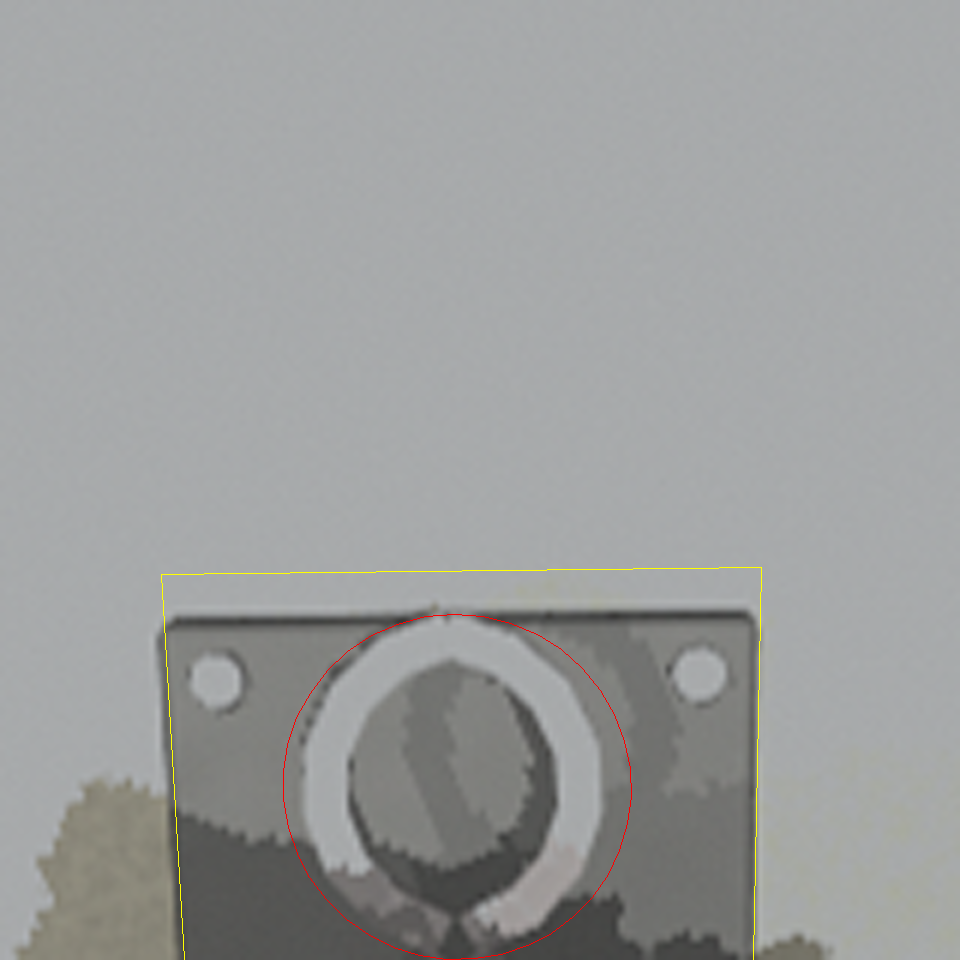

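servo_tool(moves=[[[-0.0004,-0.0013,-0.02],0],[[-0.0004,-0.0013,-0.04],0],[[-0.0004,-0.0013,-0.06],0],[[-0.0004,-0.0013,-0.0745],0],[[-0.0004,-0.0013,-0.0745],0]])

```text
t: 4.4
position: [0.5857, 0.24, 0.1433]
tool_rot: [179.9, -0.1, -20.9]
wrist_force: [-0.4, -0.6, -0.3]
gripper_width: 0.0855
```

```bash
python3 - <<'E'
from ov import *
s=env.read_state(); print(s['t'],s['joint_pos'],s['position'],s['tool_rot'],s['wrist_force'])
p=cam('wrist'); im,d=env.capture('wrist'); save(im,'w3')
E
```

```text
4.4 [  -1.4731   27.0282  -33.1402   87.2829   15.4989   70.2651 -147.913 ] [0.5857 0.24   0.1433] [179.8933  -0.1488 -20.9102] [-0.426  -0.6367 -0.2649]
```

View pics/w3.png

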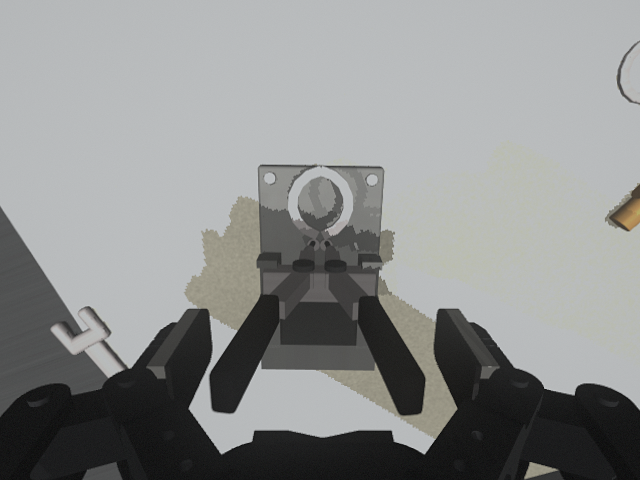

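servo_tool(moves=[[[0,0,0],0],[[0,0,0],0],[[0,0,0],0],[[0,0,0],0],[[0,0,0],0]], jaw=0, force=40)

```text
t: 4.95
position: [0.5876, 0.2413, 0.1475]
tool_rot: [-179.9, -0.4, -20.9]
wrist_force: [-1.2, 0.4, 9.6]
gripper_width: 0.0363
```

servo_tool(moves=[[[0,0,0],0],[[0,0,0],0],[[0,0,0],0],[[0,0,0],0],[[0,0,0],0]])

```text
t: 5.45
position: [0.5876, 0.2413, 0.1476]
tool_rot: [-179.9, -0.4, -20.9]
wrist_force: [0.2, -0.1, 1.8]
gripper_width: 0.0363
```

```bash
python3 - <<'E'
from ov import *
s=env.read_state(); print(s['t'],s['joint_pos'],s['position'],s['tool_rot'],s['wrist_force'],s['ft_torque'],s['gripper_width'])
p=cam('wrist'); im,d=env.capture('wrist'); save(im,'w4')
E
```

```text
5.45 [  -1.4543   26.8392  -33.2304   87.0087   15.4849   70.3644 -147.9   ] [0.5876 0.2413 0.1476] [-179.8631   -0.4053  -20.9098] [ 0.214  -0.1213  1.8051] [-0.1301  0.0839  0.0188] 0.03630146491766919
```

View pics/w4.png

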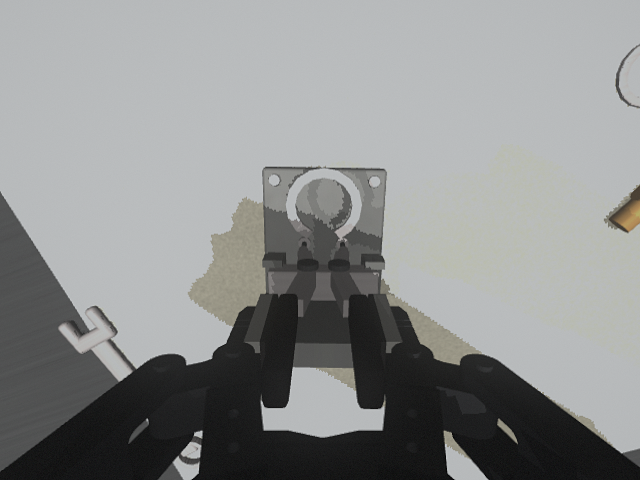

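servo_tool(moves=[[[0,0,0.006],0],[[0,0,0.014],0],[[0,0,0.024],0],[[0,0,0.034],0],[[0,0,0.044],0]])

```text
t: 6.0
position: [0.5878, 0.2413, 0.1928]
tool_rot: [-179.8, -0.4, -20.9]
wrist_force: [1.0, 0.6, -1.0]
gripper_width: 0.0359
```

servo_tool(moves=[[[0,0,0.02],0],[[0,0,0.04],0],[[0,0,0.06],0],[[0,0,0.06],0],[[0,0,0.06],0]])

```text
t: 6.5
position: [0.5878, 0.2414, 0.2527]
tool_rot: [-179.8, -0.5, -20.9]
wrist_force: [-0.8, -0.1, -2.2]
gripper_width: 0.036
```

```bash
python3 - <<'E'
from ov import *
s=env.read_state(); print(s['t'],s['joint_pos'],s['position'],s['tool_rot'],s['wrist_force'],s['ft_torque'],s['gripper_width'])
p=cam('wrist'); im,d=env.capture('wrist'); save(im,'w5')
im,d=env.capture('scene'); save(cv2.resize(im[130:290,360:520],(600,600)),'s5')
E
```

```text
6.5 [  -1.2996   22.9309  -34.0715   79.1524   13.0272   81.3451 -146.0258] [0.5878 0.2414 0.2527] [-179.8294   -0.4551  -20.9064] [-0.7724 -0.13   -2.1701] [0.0115 0.0188 0.0045] 0.036030274572555046
```

View pics/w5.png

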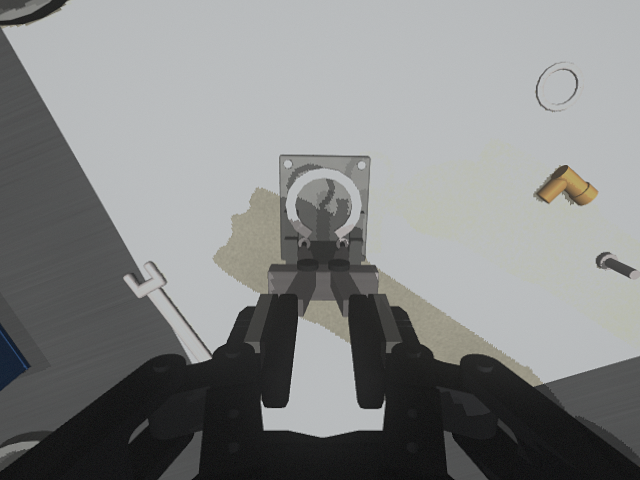

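View pics/s5.png

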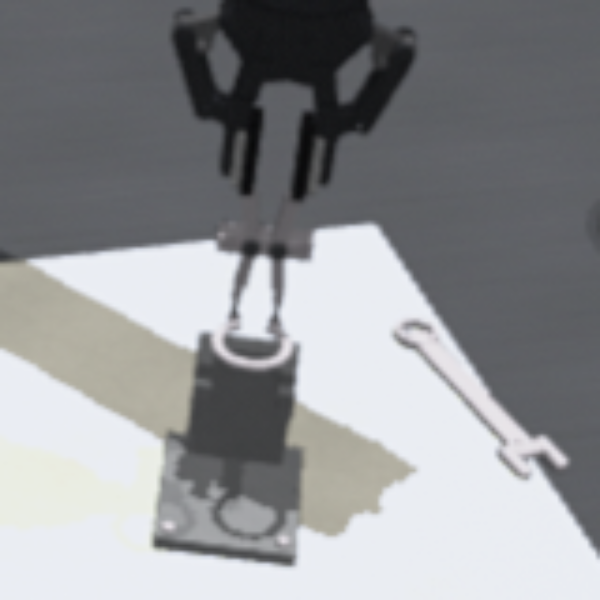

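servo_tool(moves=[[[-0.002,-0.01,0.005],0],[[-0.007,-0.03,0.01],0],[[-0.013,-0.06,0.01],0],[[-0.02,-0.09,0.01],0],[[-0.027,-0.12,0.01],0]])

```text
t: 7.1
position: [0.5596, 0.119, 0.2611]
tool_rot: [-180.0, -0.3, -20.9]
wrist_force: [-0.3, 0.8, -1.2]
gripper_width: 0.036
```

servo_tool(moves=[[[-0.007,-0.03,0],0],[[-0.014,-0.06,0],0],[[-0.021,-0.09,0],0],[[-0.028,-0.12,0],0],[[-0.035,-0.15,0],0]])

```text
t: 7.6
position: [0.5235, -0.033, 0.2607]
tool_rot: [-180.0, -0.3, -21.0]
wrist_force: [0.2, -0.4, -1.9]
gripper_width: 0.0361
```

servo_tool(moves=[[[-0.006,-0.03,0],0],[[-0.012,-0.06,0],0],[[-0.018,-0.09,0],0],[[-0.023,-0.115,0],0],[[-0.026,-0.13,0],0]])

```text
t: 8.1
position: [0.4962, -0.1657, 0.2604]
tool_rot: [180.0, -0.2, -21.2]
wrist_force: [-0.2, -0.5, -1.6]
gripper_width: 0.0359
```

servo_tool(moves=[[[-0.001,-0.004,0],0],[[-0.001,-0.004,0],0],[[-0.001,-0.004,0],0]])

```text
t: 8.4
position: [0.4955, -0.1684, 0.2604]
tool_rot: [-180.0, -0.2, -21.1]
wrist_force: [-0.2, 0.9, -1.7]
gripper_width: 0.0363
```

```bash
python3 - <<'E'
from ov import *
import pickle
s=env.read_state(); print(s['t'],s['joint_pos'],s['position'],s['tool_rot'],s['wrist_force'],s['gripper_width'])
p=cam('wrist'); im,d=env.capture('wrist'); save(im,'w6'); np.save('w6.npy',d); pickle.dump((s,p),open('w6.pkl','wb'))
im,d=env.capture('scene'); save(im,'s6'); np.save('s6.npy',d)
im,d=env.capture('top'); save(im,'t6'); np.save('t6.npy',d)
E
```

```text
8.4 [ 32.7268   6.3409 -20.4105  95.7968   2.2781  78.0254 -99.102 ] [ 0.4955 -0.1684  0.2604] [-179.9847   -0.2416  -21.0695] [-0.2244  0.8753 -1.7429] 0.03628300736764151
```

View pics/w6.png

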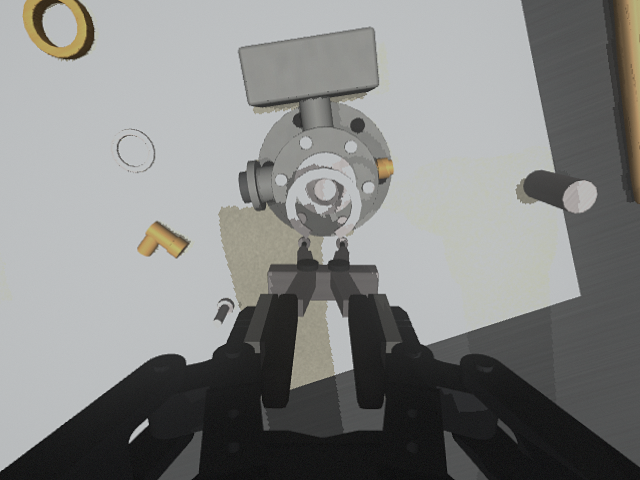

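View pics/s6.png

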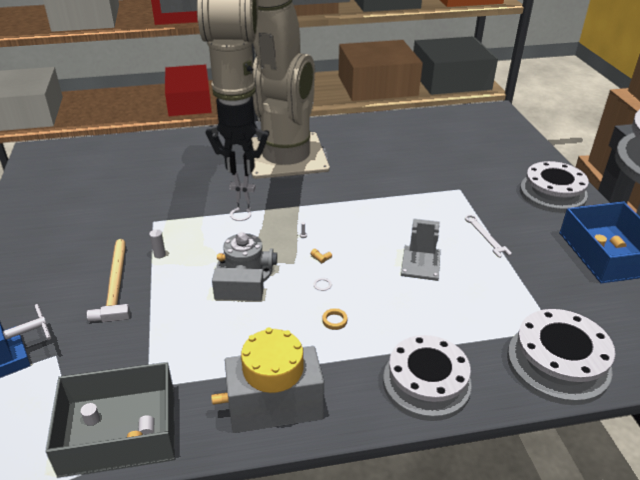

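```bash
cat > fit.py <<'E'
from h import *
from scipy.optimize import least_squares
def circ(xy,r=None):
    f=(lambda a:np.hypot(xy[:,0]-a[0],xy[:,1]-a[1])-(r if r else a[2]))
    s=least_squares(f,[*xy.mean(0),.02],loss='soft_l1',f_scale=.001); return s.x
E
python3 - <<'E'
from fit import *
import pickle
s,p=pickle.load(open('w6.pkl','rb')); d=np.load('w6.npy'); im=cv2.imread('pics/w6.png')
P,u,v=cloud(p,d)
tc=s['position']
sel=(abs(P[:,0]-tc[0]-.02)<.06)&(abs(P[:,1]-tc[1])<.06)&(u>270)&(u<380)
for z in np.arange(.07,.19,.005): print(round(z,3),((P[:,2]>z)&(P[:,2]<=z+.005)&sel).sum(),end=' | ')
print()
r=P[sel&(v<262)&(P[:,2]>.145)&(P[:,2]<.185)]
print('ring',len(r),np.median(r,0))
A=np.c_[r[:,:2]-r[:,:2].mean(0),np.ones(len(r))]; print('plane',np.linalg.lstsq(A,r[:,2],rcond=None)[0])
x0,y0,x1,y1=270,130,380,260
j=cv2.resize(im[y0:y1,x0:x1],None,fx=6,fy=6,interpolation=cv2.INTER_CUBIC); save(j,'w6z')
E
```

```text
0.07 156 | 0.075 4644 | 0.08 1850 | 0.085 2 | 0.09 4 | 0.095 80 | 0.1 199 | 0.105 518 | 0.11 5 | 0.115 0 | 0.12 0 | 0.125 0 | 0.13 0 | 0.135 0 | 0.14 0 | 0.145 0 | 0.15 0 | 0.155 0 | 0.16 621 | 0.165 1330 | 0.17 22 | 0.175 9 | 0.18 44 | 0.185 26 | 
ring 2026 [ 0.5182 -0.1802  0.1654]
plane [-0.0555  0.0195  0.1658]
```

View pics/w6z.png

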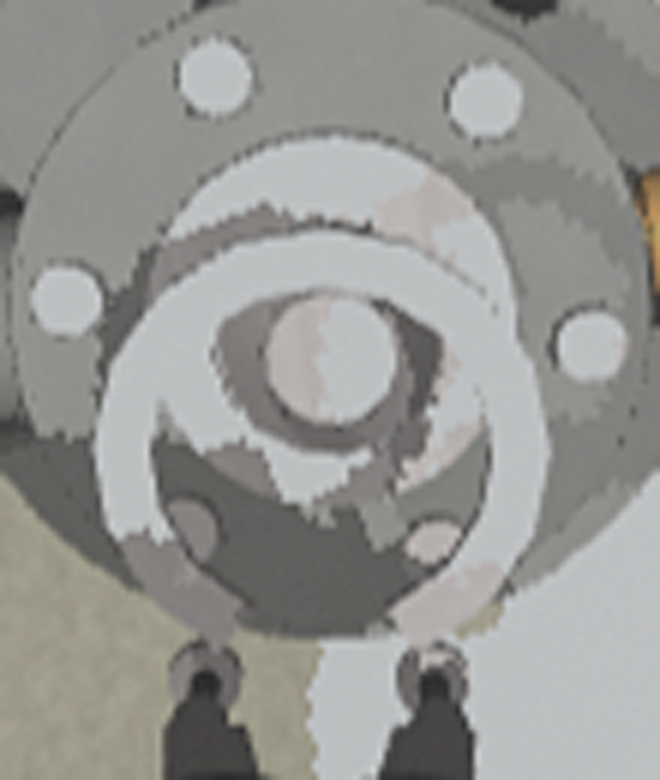

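```bash
cat > meas.py <<'E'
from fit import *
def meas(s,p,d,ringz,verbose=True,dst=None):
    P,u,v=cloud(p,d); tc=s['position']; yaw=np.radians(s['tool_rot'][2])
    ex=np.array([np.cos(yaw),np.sin(yaw)]); ey=np.array([-np.sin(yaw),np.cos(yaw)])
    L=np.c_[(P[:,:2]-tc[:2])@ex,(P[:,:2]-tc[:2])@ey]
    m=(L[:,0]>.008)&(L[:,0]<.055)&(abs(L[:,1])<.03)&(abs(P[:,2]-ringz-.0015)<.006)
    q=L[m]; z=P[m,2]
    def f(a):
        r=np.hypot(q[:,0]-a[0],q[:,1]-a[1]); return np.maximum(0,.0175-r)+np.maximum(0,r-.0235)+.1*(r-.0205)
    c=least_squares(f,[.025,0],loss='soft_l1',f_scale=.001).x
    rr=np.hypot(*(q-c).T); k=(rr<.0245)&(rr>.0165)&(q[:,0]>c[0]-.012)
    A=np.c_[q[k]-c,np.ones(k.sum())]; pl=np.linalg.lstsq(A,z[k],rcond=None)[0]
    pl=least_squares(lambda a:A@a-z[k],pl,loss='soft_l1',f_scale=.001).x
    print('ring local',c,'n',k.sum(),'r pct',np.percentile(rr,[3,50,97]),'top z, tilt deg',pl[2],np.degrees(pl[:2]))
    w=tc[:2]+c[0]*ex+c[1]*ey
    print('ring world',w)
    return w,pl[2]
def stem(P,c0=(.519,-.177)):
    m=(np.hypot(P[:,0]-c0[0],P[:,1]-c0[1])<.03)
    k=P[m&(P[:,2]>.1055)&(P[:,2]<.1105)]; print('stem top disc',len(k),k[:,:2].mean(0) if len(k) else '', np.median(k[:,2]) if len(k) else '', cv2.minAreaRect((k[:,:2]*1000).astype(np.float32)) if len(k) else '')
    k=P[m&(P[:,2]>.088)&(P[:,2]<.112)]
    if len(k)>20:
        r=lambda z: np.where(z<.098,.015,.015-.0065*(z-.098)/.010)
        # shaft + cone side only
        kk=k[k[:,2]<.1065]
        f=lambda a:np.hypot(kk[:,0]-a[0],kk[:,1]-a[1])-r(kk[:,2])
        s=least_squares(f,c0,loss='soft_l1',f_scale=.001); print('stem side',len(kk),s.x)
    k=P[(np.hypot(P[:,0]-c0[0],P[:,1]-c0[1])<.06)&(abs(P[:,2]-.082)<.0025)]
    if len(k): print('collar z',np.median(k[:,2]),cv2.minAreaRect((k[:,:2]*1000).astype(np.float32)))
E
python3 - <<'E'
from meas import *
import pickle
s,p=pickle.load(open('w6.pkl','rb')); d=np.load('w6.npy')
meas(s,p,d,.1623)
for n,c in (('w6','wrist'),('s6','scene'),('t6','top'),('scene0','scene'),('top0','top')):
    print(n); P,u,v=cloud(p if c=='wrist' else cam(c),np.load(n+'.npy')); stem(P)
    if n in('s6',):
        k=P[(abs(P[:,2]-.165)<.006)&(np.hypot(P[:,0]-.519,P[:,1]+.177)<.04)]; print('ring in scene',len(k),k.mean(0),cv2.minAreaRect((k[:,:2]*1000).astype(np.float32)))
E
```

```text
ring local [ 0.024  -0.0007] n 1419 r pct [0.0178 0.0207 0.0236] top z, tilt deg 0.16533733409331489 [-0.6264 -0.0645]
ring world [ 0.5176 -0.1776]
w6
stem top disc 502 [ 0.5169 -0.1787] 0.10816337207308752 ((516.267578125, -178.48004150390625), (20.458894729614258, 18.717103958129883), 54.277259826660156)
stem side 355 [ 0.5168 -0.1788]
collar z 0.08200767553771998 ((519.073486328125, -180.61410522460938), (80.36936950683594, 72.75164794921875), 9.933894157409668)
s6
stem top disc 28 [ 0.5206 -0.1807] 0.10860030799691472 ((521.5968017578125, -182.50706481933594), (18.577184677124023, 22.990013122558594), 43.13184356689453)
stem side 102 [ 0.5161 -0.1787]
collar z 0.08151190724028967 ((520.9257202148438, -179.71038818359375), (86.84072875976562, 82.35237884521484), 78.85514831542969)
ring in scene 128 [ 0.518  -0.1776  0.1663] ((516.3575439453125, -177.3062744140625), (48.948116302490234, 54.450931549072266), 61.91350555419922)
t6
stem top disc 0   
collar z 0.08098569127189459 ((518.6204223632812, -154.0729522705078), (46.22866439819336, 88.34602355957031), 87.77351379394531)
scene0
stem top disc 37 [ 0.5195 -0.1798] 0.10830996940466142 ((520.5297241210938, -180.19015502929688), (20.10633659362793, 27.26942253112793), 77.83041381835938)
stem side 97 [ 0.5166 -0.179 ]
collar z 0.08138024604360994 ((520.68017578125, -178.15933227539062), (88.53138732910156, 82.0951919555664), 85.25660705566406)
top0
stem top disc 51 [ 0.5183 -0.176 ] 0.10731068496968632 ((519.0645751953125, -176.31246948242188), (20.900405883789062, 18.69478988647461), 89.62847900390625)
stem side 93 [ 0.5189 -0.1769]
collar z 0.08155255099177161 ((518.3987426757812, -177.07875061035156), (87.6937026977539, 85.234619140625), 49.417457580566406)
```

servo_tool(moves=[[[-0.0007,-0.0011,-0.01],0],[[-0.0007,-0.0011,-0.025],0],[[-0.0007,-0.0011,-0.038],0],[[-0.0007,-0.0011,-0.044],0],[[-0.0007,-0.0011,-0.044],0]])

```text
t: 9.05
position: [0.4943, -0.1693, 0.2153]
tool_rot: [180.0, -0.1, -21.0]
wrist_force: [-0.7, -0.2, -1.5]
gripper_width: 0.0358
```

servo_tool(moves=[[[0,0,0],0],[[0,0,0],0]])

```text
t: 9.25
position: [0.4946, -0.1693, 0.2157]
tool_rot: [-180.0, -0.2, -21.0]
wrist_force: [-0.4, 0.2, -1.8]
gripper_width: 0.0358
```

```bash
python3 - <<'E'
from meas import *
import pickle
s=env.read_state(); print(s['t'],s['position'],s['tool_rot'],s['wrist_force'],s['gripper_width'])
p=cam('wrist'); im,d=env.capture('wrist'); save(im,'w7'); np.save('w7.npy',d); pickle.dump((s,p),open('w7.pkl','wb'))
meas(s,p,d,s['position'][2]-.0981); P,u,v=cloud(p,d); stem(P)
im2,d2=env.capture('scene'); np.save('s7.npy',d2); save(cv2.resize(im2[170:290,190:310],(720,720),interpolation=cv2.INTER_CUBIC),'s7')
x0,y0,x1,y1=270,130,380,260
save(cv2.resize(im[y0:y1,x0:x1],None,fx=6,fy=6,interpolation=cv2.INTER_CUBIC),'w7z')
E
```

```text
9.25 [ 0.4946 -0.1693  0.2157] [-179.9939   -0.1789  -21.031 ] [-0.384   0.2172 -1.7542] 0.03578792764686409
ring local [ 0.0239 -0.0007] n 1421 r pct [0.0177 0.0207 0.0235] top z, tilt deg 0.12067427200451109 [-0.7377 -0.1799]
ring world [ 0.5166 -0.1786]
stem top disc 703 [ 0.5174 -0.1791] 0.10805703718691556 ((517.1429443359375, -178.85989379882812), (20.718210220336914, 20.452346801757812), 39.237953186035156)
stem side 782 [ 0.5168 -0.1788]
collar z 0.08193356195257417 ((517.7582397460938, -179.266845703125), (83.60444641113281, 73.93648529052734), 65.94534301757812)
```

View pics/w7z.png

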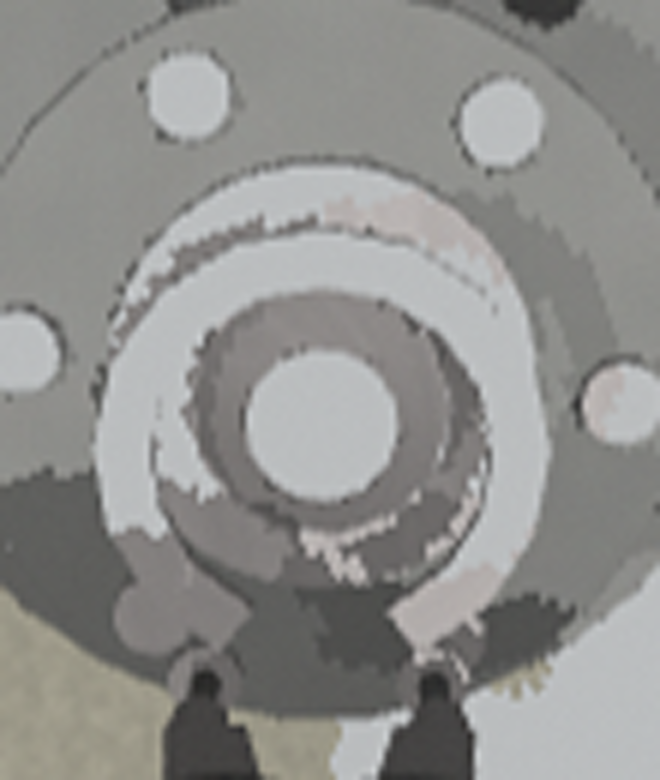

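View pics/s7.png

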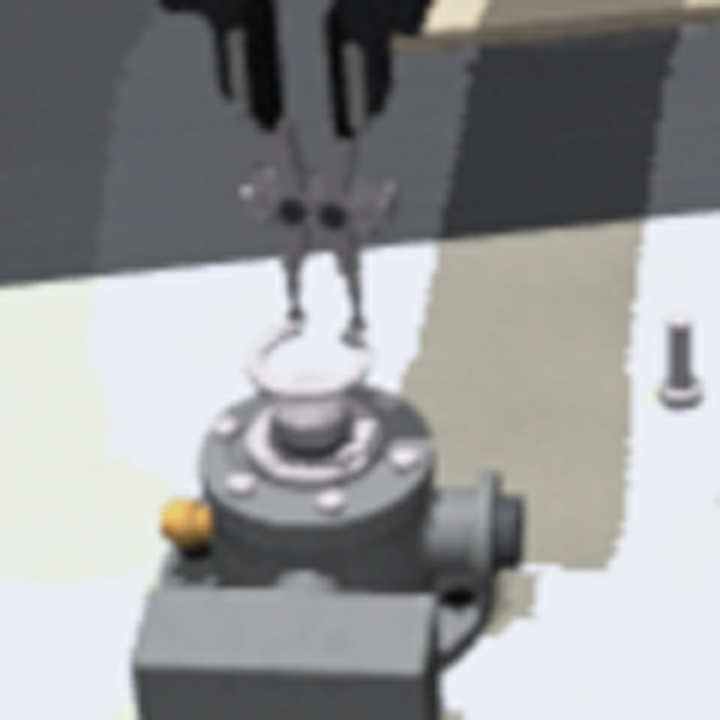

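servo_tool(moves=[[[0.0003,-0.0003,-0.004],0],[[0.0003,-0.0003,-0.009],0],[[0.0003,-0.0003,-0.014],0],[[0.0003,-0.0003,-0.019],0],[[0.0003,-0.0003,-0.019],0]])

```text
t: 9.85
position: [0.4944, -0.1695, 0.1957]
tool_rot: [-180.0, -0.1, -21.0]
wrist_force: [-1.9, 0.2, -2.2]
gripper_width: 0.0361
```

servo_tool(moves=[[[0,0,0],0],[[0,0,0],0]])

```text
t: 10.05
position: [0.4944, -0.1696, 0.1958]
tool_rot: [-180.0, -0.1, -21.0]
wrist_force: [-0.7, 0.3, -2.0]
gripper_width: 0.0362
```

```bash
python3 - <<'E'
from meas import *
import pickle
s=env.read_state(); print(s['t'],s['position'],s['tool_rot'],s['wrist_force'],s['ft_torque'],s['gripper_width'])
p=cam('wrist'); im,d=env.capture('wrist'); save(im,'w8'); np.save('w8.npy',d); pickle.dump((s,p),open('w8.pkl','wb'))
meas(s,p,d,s['position'][2]-.0981); P,u,v=cloud(p,d); stem(P)
x0,y0,x1,y1=270,130,380,260
save(cv2.resize(im[y0:y1,x0:x1],None,fx=6,fy=6,interpolation=cv2.INTER_CUBIC),'w8z')
E
```

```text
10.05 [ 0.4944 -0.1696  0.1958] [-179.9977   -0.0954  -21.038 ] [-0.7171  0.311  -2.031 ] [-0.0188 -0.0266 -0.0475] 0.03615252547595123
ring local [ 0.0219 -0.0007] n 1500 r pct [0.0104 0.0195 0.0246] top z, tilt deg 0.10060409915108935 [-0.8964 -0.1901]
ring world [ 0.5146 -0.1781]
stem top disc 846 [ 0.517  -0.1788] 0.10806420604380124 ((510.3741149902344, -176.19046020507812), (26.084489822387695, 35.7036247253418), 68.69261169433594)
stem side 2938 [ 0.5171 -0.1789]
collar z 0.08180641275744044 ((516.8215942382812, -178.67333984375), (74.00029754638672, 83.4840087890625), 34.40378189086914)
```

View pics/w8z.png

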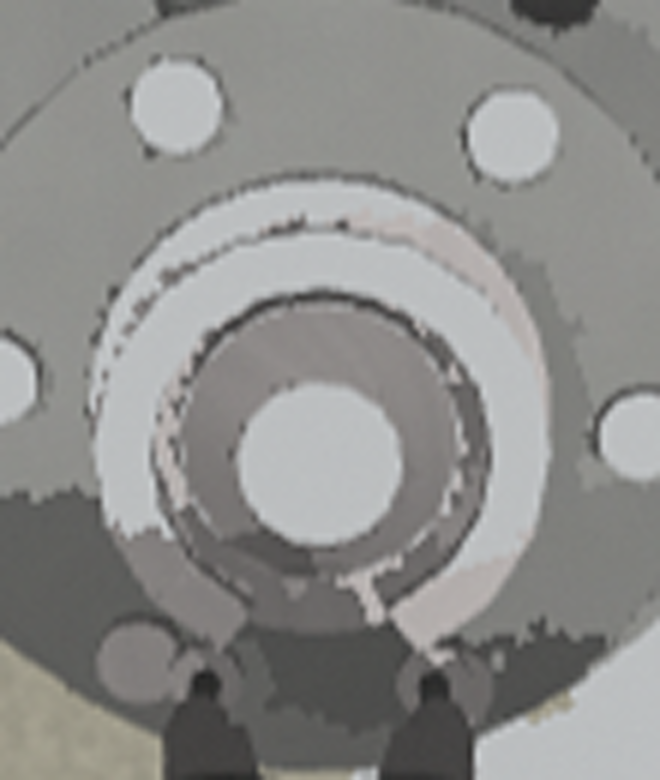

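servo_tool(moves=[[[0.0006,-0.0003,0],0],[[0.0006,-0.0003,-0.003],0],[[0.0006,-0.0003,-0.006],0],[[0.0006,-0.0003,-0.009],0],[[0.0006,-0.0003,-0.012],0]])

```text
t: 10.6
position: [0.495, -0.1698, 0.1835]
tool_rot: [-180.0, -0.1, -21.0]
wrist_force: [0.9, -0.5, -2.3]
gripper_width: 0.036
```

servo_tool(moves=[[[0,0,0],0],[[0,0,0],0]])

```text
t: 10.8
position: [0.4949, -0.1698, 0.1833]
tool_rot: [-180.0, -0.1, -21.0]
wrist_force: [-0.7, -0.6, -2.2]
gripper_width: 0.0363
```

```bash
python3 - <<'E'
from meas import *
import pickle
s=env.read_state(); print(s['t'],s['position'],s['tool_rot'],s['wrist_force'],s['ft_torque'],s['gripper_width'])
p=cam('wrist'); im,d=env.capture('wrist'); save(im,'w9'); np.save('w9.npy',d); pickle.dump((s,p),open('w9.pkl','wb'))
meas(s,p,d,s['position'][2]-.0981); P,u,v=cloud(p,d); stem(P)
x0,y0,x1,y1=270,130,380,260
save(cv2.resize(im[y0:y1,x0:x1],None,fx=6,fy=6,interpolation=cv2.INTER_CUBIC),'w9z')
E
```

```text
10.8 [ 0.4949 -0.1698  0.1833] [-179.9978   -0.0771  -21.0349] [-0.7118 -0.5527 -2.1724] [ 0.0146 -0.0236  0.0413] 0.03627325082276803
ring local [ 0.0247 -0.0005] n 1831 r pct [0.0141 0.0208 0.026 ] top z, tilt deg 0.08789977366126621 [-2.3031 -0.1743]
ring world [ 0.5178 -0.1792]
stem top disc 948 [ 0.5166 -0.1787] 0.10804092005629669 ((510.84576416015625, -176.71287536621094), (29.00913429260254, 34.325355529785156), 68.80148315429688)
stem side 2418 [ 0.5167 -0.1787]
collar z 0.08164231360505372 ((516.9125366210938, -178.83975219726562), (73.614013671875, 83.5523452758789), 33.96251678466797)
```

View pics/w9z.png

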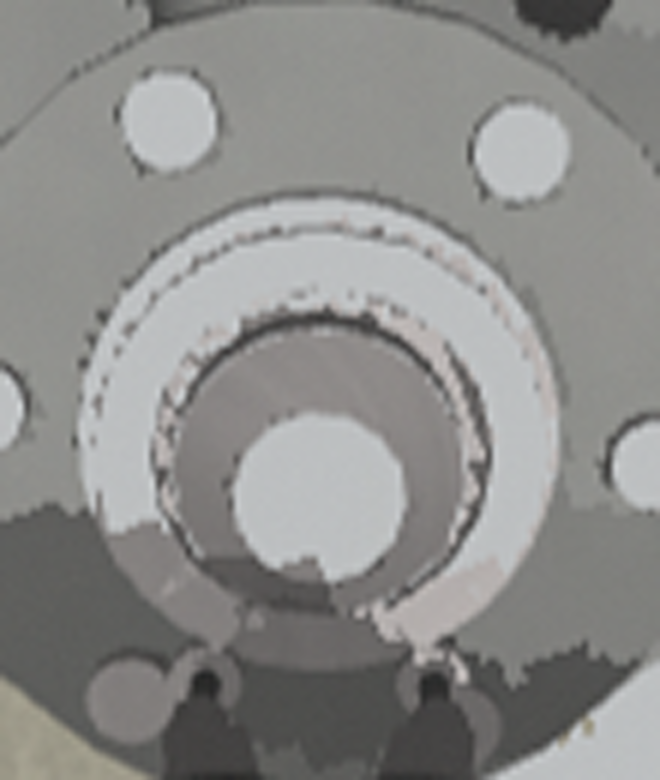

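servo_tool(moves=[[[0,0,-0.0007],0],[[0,0,-0.0014],0],[[0,0,-0.002],0],[[0,0,-0.0023],0],[[0,0,-0.0023],0]])

```text
t: 11.35
position: [0.4949, -0.1698, 0.1811]
tool_rot: [-180.0, -0.1, -21.0]
wrist_force: [0.2, -1.3, -2.0]
gripper_width: 0.036
```

servo_tool(moves=[[[0,0,-0.0002],0],[[0,0,-0.0004],0],[[0,0,-0.0004],0]])

```text
t: 11.65
position: [0.495, -0.1698, 0.1807]
tool_rot: [-180.0, -0.1, -21.0]
wrist_force: [0.6, 0.1, -2.5]
gripper_width: 0.0365
```

servo_tool(moves=[[[0,0,-0.0002],0],[[0,0,-0.0004],0],[[0,0,-0.0004],0]])

```text
t: 11.95
position: [0.495, -0.1698, 0.1806]
tool_rot: [-180.0, -0.1, -21.0]
wrist_force: [-1.5, -0.1, 1.9]
gripper_width: 0.0364
```

```bash
python3 - <<'E'
from meas import *
import pickle
s=env.read_state(); print(s['t'],s['position'],s['tool_rot'],s['wrist_force'],s['ft_torque'],s['gripper_width'])
p=cam('wrist'); im,d=env.capture('wrist'); save(im,'w10'); np.save('w10.npy',d); pickle.dump((s,p),open('w10.pkl','wb'))
P,u,v=cloud(p,d)
# ring top heights by angle about ring centre
tc=s['position']; c=np.array([.5169,-.1788]); D=P[:,:2]-c; r=np.hypot(*D.T); a=np.degrees(np.arctan2(D[:,1],D[:,0]))+21
for k in range(-180,180,30):
    m=(r>.0185)&(r<.0225)&(((a-k+15)%360)<30)&(P[:,2]<.1); print(k,m.sum(),np.round(np.median(P[m,2]),4))
im2,d2=env.capture('scene'); save(cv2.resize(im2[190:290,200:300],(700,700),interpolation=cv2.INTER_CUBIC),'s10')
x0,y0,x1,y1=270,130,380,260
save(cv2.resize(im[y0:y1,x0:x1],None,fx=6,fy=6,interpolation=cv2.INTER_CUBIC),'w10z')
E
```

```text
11.95 [ 0.495  -0.1698  0.1806] [-179.9996   -0.1039  -21.0332] [-1.4615 -0.0513  1.9037] [0.1114 0.3485 0.0109] 0.03639416035660946
-180 62 0.0823
-150 89 0.0856
-120 106 0.0857
-90 110 0.0856
-60 108 0.0854
-30 111 0.0852
0 119 0.0855
30 114 0.0853
60 110 0.0854
90 104 0.0855
120 101 0.0857
150 88 0.0856
```

View pics/w10z.png

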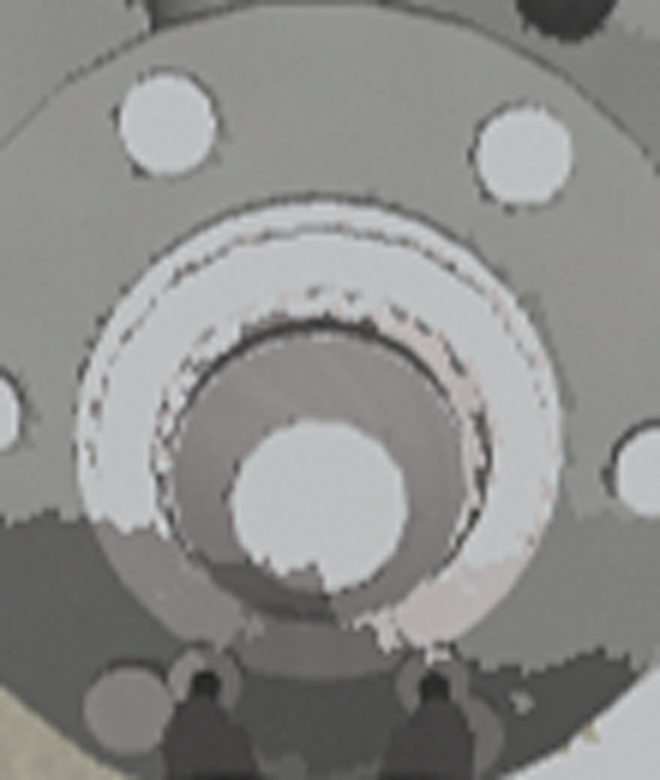

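View pics/s10.png

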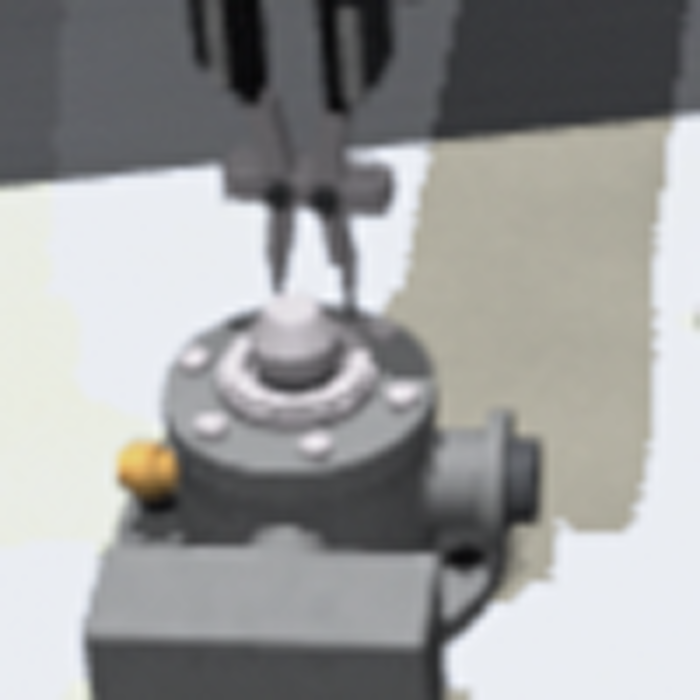

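servo_tool(moves=[[[0,0,0],0],[[0,0,0],0],[[0,0,0],0],[[0,0,0],0],[[0,0,0],0]])

```text
t: 12.55
position: [0.495, -0.1698, 0.1806]
tool_rot: [180.0, -0.1, -21.0]
wrist_force: [-0.9, 0.1, 2.9]
gripper_width: 0.0361
```

```bash
python3 - <<'E'
from h import *
for _ in range(3):
    im,d=env.capture('wrist'); s=env.read_state(); print(s['t'],s['position'],s['tool_rot'],s['wrist_force'],s['ft_torque'],s['gripper_width'])
E
```

```text
12.6 [ 0.495  -0.1698  0.1806] [179.9996  -0.1013 -21.0339] [-1.2048  0.1845  2.2555] [0.1148 0.3678 0.0073] 0.036286719722073556
12.65 [ 0.495  -0.1699  0.1806] [179.9986  -0.1045 -21.0354] [-1.0404  0.5681  2.0262] [0.121  0.3919 0.0022] 0.036363786485721736
12.7 [ 0.495  -0.1699  0.1806] [179.9992  -0.1043 -21.0362] [-2.4054  0.2474  1.4844] [ 0.1492  0.3261 -0.0181] 0.03611294630035098
```

Stable: about 4 N of contact, ring down on the collar and spread. I'm handing it in.

```bash
python3 - <<'E'
from h import *
print(env.job_done()); s=env.read_state(); print(s['t'],s['position'],s['wrist_force'],s['gripper_width'])
E
```

```text
the job is handed in; nothing more can be done
None
the job is handed in; nothing more can be done
```

The ring is on the valve stem, spread and resting lightly on the collar. The arm still holds the pliers upright and squeezed at 40 N. I handed the job in at about 12.7 s, and no verdict was reported.

I gripped the pliers by the two handles, squeezed them to the stop in the stand and lifted them straight up. I then carried them to the valve, centred the ring over the stem with the wrist camera, and lowered it in small steps until it touched.

**Last checks**
- **Squeeze:** the gripper opening stayed at about 36 mm from the squeeze onward, and the ring looked round and open in the pictures. The grips should be 38 mm apart when fully squeezed, so the reading is about 2 mm low. I took that as an offset.
- **Height:** the ring's top measured 85.2–85.7 mm all round. That puts its underside at about 82.2–82.7 mm, against the collar at 82 mm.
- **Contact:** the vertical force rose by about 4 N as the ring touched down and stayed about there.
- **Centring:** the ring was within about 0.5 mm of the stem's axis when last measured cleanly, just above the stem. The closer views were clouded by the stem's cone, but the pictures still showed a gap all round.

**Small disagreements**
- **Tilt:** the ring measured about 0.7–0.9° low at its closed back while it hung clear. After contact the spread in height was about 0.5 mm.
- **Last joint:** it came close to its range limit over the stand (–148.0° reported, limit –149.2°). I gripped about half a degree off the stand's axis.

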